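# Deburr the fresh connector hole in an instrument panel

### The arm

A 6-joint arm with a two-finger parallel gripper is mounted at the origin on the work surface. World frame = base frame: x ahead of the robot, y to its left, z up, the work surface at z = 0. Lengths are in m, angles in degrees, forces in N, time in s.
With the tool pointing down it reaches from about 0.325 to 0.85 m from the base axis. Payload 4.4 kg.
Tool frame: the origin (TCP) lies at the very end of the fingers, on their centre line; the grasp point (between the pads) lies 19 mm behind it (r.grip_point_offset is the distance from the TCP to the grasp point, in m); z points along the fingers, y is the line along which they close (so a half turn about z gives the same grasp; the last joint's range is limited). The gripper opens to 94 mm and grips with 3 to 60 N. Pads are 16 mm wide; open, the fingers measure 119 mm over their backs; the gripper's body (75 mm by 177 mm) begins 78 mm behind the grasp point.
Start: joints at [63.111, 11.837, 88.321, -0, 79.842, -8.623], TCP at [0.18, 0.546, 0.205] pointing down, gripper open.
Joint ranges: [-156.59, 156.59], [-49.26, 127.26], [12.9, 141.05], [-63.56, 243.56], [4.71, 150.69], [-161.64, 161.64]. Speed limits (degrees/s): [159.86, 159.86, 180, 180, 180, 180].

### API

Orientations are given as a 3x3 rotation matrix whose columns are the frame's x, y, z axes.
In Python, from workcell import sensors, optics, job, r gives the robot as it stands.
- The arm moves only by the tool servo_tool, never from a script. Its argument "deltas" is a list of rows, each a list of 5 numbers: the closure, from -1 (fully open) to 1 (shut), so that 0 is half open, then the shift along the world's x, y, z in cm, then the turn about the world's z in rad. A call has 1 to 20 rows; each row shifts and turns the commanded pose from where the row before left it; what a row does not reach is not made up. A row lasts 1/12 s, in which the tool goes at most 41.7 mm and 7.16 degrees, less where a joint would pass 70% of its speed; a pose out of reach is approached as far as the arm can. A call is refused whole if a number of a shift passes 4.17 or a number of a turn 0.125, either way. A call with a gripper value outside its range is refused whole. The fingers move at their own pace and stop on an object; "grip_force" is the grip in N (left out, the last holds). Time passes only in rows, so rows that do not move let the fingers close. It gives the time, the measured TCP pose, the force, the opening and the grip force at its end, in the units of the state.
- sensors.read_state(): the state, without advancing time (a new reading comes with each control period).
- optics.snapshot(name): name is "side" or "top" or "wrist"; returns the picture (480x640x3 uint8, red, green, blue); there is no depth.
- optics.camera_params(name): a dict with "fx", "fy", "cx", "cy" (pixels), "world_to_cam" (4x4, takes a point from world to camera coordinates). Camera axes: x right, y down, z forward; pixel columns grow to the right and rows downward; lengths in m; the calibration is good to about 2 mm. A picture is of the moment at which its call begins: read the wrist's pose just before it. camera_params takes no time and is no camera call; for the wrist camera it gives the pose at the moment of the call.
- job.job_done(): hands the job in; it is judged then, once.
The state is a dict: "time_s": time; "joint_pos": joint angles; "joint_vel": joint speeds; "tau": joint torques, N m; "tool_pos": TCP position; "tcp_rot": TCP orientation; "force": force on the tool from outside, world axes, zero at the start; "ft_torque": the same for the moment, N m; "width": finger opening in m; "finger_force": force on a finger pad.
Only numpy, scipy, OpenCV 4.12 (cv2) and the standard library are available. Lean on these libraries where they do the work, as an engineer would, in place of code of your own. Each camera call takes 0.05 s, during which the arm holds its last target. There are 200 camera calls.

### The job

Take the deburring tool from its holder, lower its cone-shaped blade onto the rim of the big hole in the panel at the side next to the small screw head, and run it once clockwise (seen from above) all the way round the edge and back to the screw, pressing lightly and steadily: never lose contact on the way, never press harder than 12 N, and do not sink it so deep that the tool's sleeve rubs on the panel. Then lift it off there and stand the tool back upright in its holder, fully seated, and let go, leaving the other things on the bench where they are.

Things in the scene. Friction and masses are not known exactly. Their poses are not given: they have to be found in the camera images.
- hole (a point): Centre of the upper edge of the round 50 mm hole in the panel's middle, if the panel were exactly level (70 mm above the bench). x points to the small screw head, z up. The panel is really tilted about its pivot by up to 0.065 rad, unknown, and stays so: the real edge lies up to 8 mm above or below what this tells. Find it by feel. Free space of 45 mm under the hole.
- vise: Blue panel vise (foot 180 x 120 mm) with all it carries, fixed; origin on the bench right below the hole, axes as hole. It holds an aluminium panel 150 x 112 x 5 mm, nearly level, between jaw bars 4 mm higher than the panel. The panel's mount is springy: it yields straight down 1 mm for each 4 N of downward push (12 mm at most).
- screw (a point): Start mark: top of the small steel screw head (14 mm wide, 5 mm high) on the panel, 50 mm from the hole's centre along hole's x; given as for a level panel.
- pivot (a point): Pivot of the vise's tilting head, 97 mm from the hole's centre on the side away from the screw, 62.5 mm above the bench; it tilts the panel about this point's y axis.
- tool_grip (a point): Grasp point of the loose deburring tool (about 150 g): on its axis, middle of its black square handle, 22 x 22 mm, 62 mm long, sides along this point's x and y, z up along the tool. Below: a steel collar disc 32 mm wide, 4 mm thick, its underside 34 mm below this point, then a round sleeve and the blade. It starts upright in the holder.
- tool_tip (a point): Lowest point of the tool, tip of its blade, on the axis 60 mm below tool_grip; z up along the tool. The blade is a steel cone opening upwards at 45 degrees: radius 1.5 mm at the tip, 8.5 mm at its top, 7 mm above the tip.
- sleeve: Plain round sleeve of the tool just above the blade, 21 mm wide, 19 mm long; origin at the middle of its flat lower face, 7 mm above the tip. Too deep in the hole, this face lands on the panel: it must not rub there.
- tool: The whole deburring tool, origin at its tip. In use it is upright, tip in the hole, the cone's flank about half-way up (3.5 mm above the tip, radius 5 mm) resting on the edge: its axis is then about 20 mm from the hole's centre. The blade is round and need not turn with the path.
- holder_rim (a point): Centre of the mouth of the tool holder: a squat round aluminium cup fixed on the bench, 60 mm wide, 32 mm high, this point at the top, with a bore of 26 mm, 29 mm deep. With the tool home its collar lies flat on the rim and its tip is about 26 mm below this point. z up.
- circuit_board: Bystander: a loose green circuit board 75 x 100 x 10 mm with parts on it, beyond the work. Leave it alone.
- screwdriver: Bystander: a loose screwdriver lying on the bench. Leave it alone.
- flux_jar: Bystander: a loose amber glass jar, 52 mm wide, 55 mm high, on the left. Leave it alone.
- parts_cup: Bystander: a loose grey cup, 70 mm wide, 50 mm high, on the right. Leave it alone.
Things that resemble listed ones, but are neither listed nor needed, are in the scene too. What is meant by the vise is not brown or pink, and is the larger of those in its own colour.

How it is judged:
By the outcome, as a careful person would: the job done as asked, in the order asked, and still so for the second after the job is handed in, with the robot touching nothing.
It also fails if it takes over 72 s, if anything falls off the work surface, if the arm or the gripper's body presses on something with over 40 N, if the wrist force passes 120 N, or if a joint passes its speed limit or range.

## Working session

There is one attempt and no reset: what is moved stays moved. The work goes in short steps, Python scripts to look and compute and a tool call to move; the robot and the scene stay as the last step left them, time stands still between calls to the robot, and variables do not carry over. Pictures are saved under pics/ and viewed, at most 10 in all, crops included, and the job is handed in when it is done.

Besides the shell and the picture viewer there is one more tool, called after "Emit:" as name(argument=value, ...) on one line, values as JSON. servo_tool: Moves the arm, as the interface text tells. Its arguments: {"type":"object","properties":{"deltas":{"type":"array","items":{"type":"array","items":{"type":"number"}}},"grip_force":{"type":"number"}},"required":["deltas"]}

```bash
mkdir -p pics; ls
python3 - <<'E'
from workcell import sensors, optics, job, r
import cv2, numpy as np
s=sensors.read_state(); print({k:np.round(v,3).tolist() for k,v in s.items()})
print(r.grip_point_offset)
for n in ("top","side"):
    im=optics.snapshot(n); cv2.imwrite(f"pics/{n}0.png",im[:,:,::-1]); p=optics.camera_params(n); print(n,p['fx'],p['cx'],p['cy'],np.round(p['world_to_cam'],3).tolist())
E
```

```text
pics
{'time_s': 0.0, 'joint_pos': [63.111, 11.884, 88.404, -0.0, 79.841, -8.624], 'joint_vel': [0.001, -0.017, -0.015, 0.107, 0.02, 0.049], 'tau': [0.001, -37.089, -28.141, 0.07, 0.036, -0.0], 'tool_pos': [0.18, 0.545, 0.204], 'tcp_rot': [[-0.95, 0.313, -0.001], [0.313, 0.95, -0.002], [0.0, -0.002, -1.0]], 'force': [-0.6, 0.435, -0.075], 'ft_torque': [-0.005, -0.009, 0.03], 'finger_force': 0.0, 'width': 0.094}
0.0188
top 583.4751406228273 331.3045564649468 228.75246666573418 [[-0.004, -1.0, 0.0, -0.007], [-0.995, 0.004, -0.104, 0.56], [0.104, -0.0, -0.995, 1.347], [0.0, 0.0, 0.0, 1.0]]
side 589.8308686771732 326.4036706934128 246.36706412764548 [[0.838, -0.545, 0.017, -0.47], [-0.347, -0.557, -0.755, 0.247], [0.421, 0.627, -0.656, 1.189], [0.0, 0.0, 0.0, 1.0]]
```

View pics/top0.png

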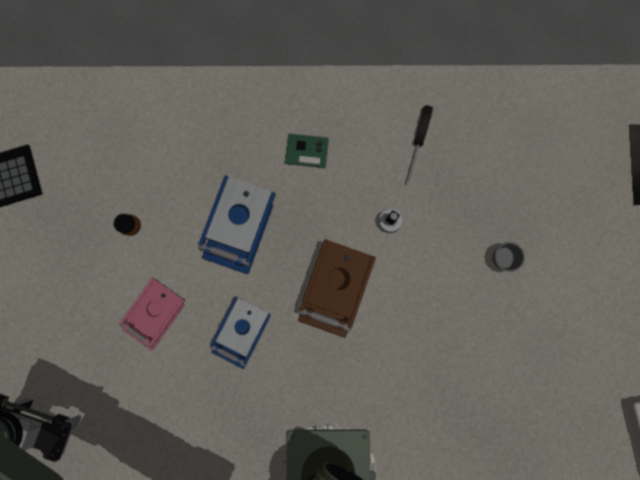

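View pics/side0.png

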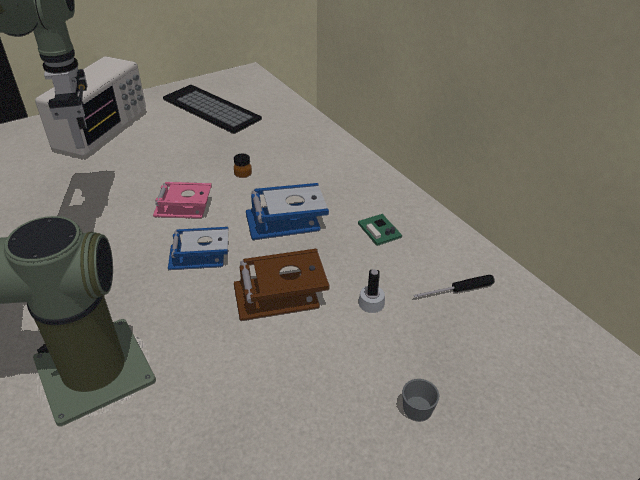

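Blue candidates in the top view are the larger vise at (239,214) and the smaller one at (242,327). Brown (340,280) and pink (153,310) are excluded, so the larger blue one fits. The tool in its holder is at (390,220), the jar at (127,224), the cup at (505,257). I'll confirm with an enlarged crop and measure.

```bash
cat > h.py <<'E'
import cv2, numpy as np
from workcell import sensors, optics, job, r
def ray(p,u,v,z):
    T=np.array(p['world_to_cam']);R=T[:3,:3];c=-R.T@T[:3,3]
    d=R.T@np.array([(u-p['cx'])/p['fx'],(v-p['cy'])/p['fy'],1]);return c+d*(z-c[2])/d[2]
def proj(p,X):
    q=np.array(p['world_to_cam'])@np.append(X,1);return np.array([p['fx']*q[0]/q[2]+p['cx'],p['fy']*q[1]/q[2]+p['cy']])
def blobs(m,amin):
    n,l,st,ce=cv2.connectedComponentsWithStats(m.astype(np.uint8));return [(ce[i].round(1).tolist(),st[i].tolist()) for i in range(1,n) if st[i][4]>=amin]
E
python3 - <<'E'
from h import *
im=cv2.imread('pics/top0.png'); p=optics.camera_params('top')
a=cv2.resize(im[160:290,180:300],None,fx=4.5,fy=4.5,interpolation=cv2.INTER_CUBIC)
b=cv2.resize(im[190:250,360:420],None,fx=4,fy=4,interpolation=cv2.INTER_CUBIC)
o=np.zeros((585,790,3),np.uint8);o[:,:540]=a;o[:240,545:785]=b;cv2.imwrite('pics/crop1.png',o)
hsv=cv2.cvtColor(im,cv2.COLOR_BGR2HSV)
m=(hsv[...,0]>100)&(hsv[...,0]<125)&(hsv[...,1]>120)
print(blobs(m,15))
c=im[190:250,360:420].min(2); print(blobs(c>165,30), blobs(c<60,5))
E
```

```text
[([212.4, 211.6], [199, 177, 28, 68, 193]), ([247.7, 237.2], [207, 193, 68, 70, 554]), ([238.3, 214.1], [229, 205, 19, 19, 283]), ([225.8, 261.8], [203, 250, 48, 23, 345]), ([236.4, 337.6], [211, 298, 59, 65, 310]), ([241.7, 326.4], [235, 320, 14, 14, 149]), ([227.6, 358.8], [212, 351, 32, 17, 63])]
[] [([32.2, 21.6], [31, 21, 3, 2, 5]), ([18.4, 32.6], [16, 25, 8, 16, 36]), ([28.7, 29.5], [24, 24, 12, 11, 85])]
```

View pics/crop1.png

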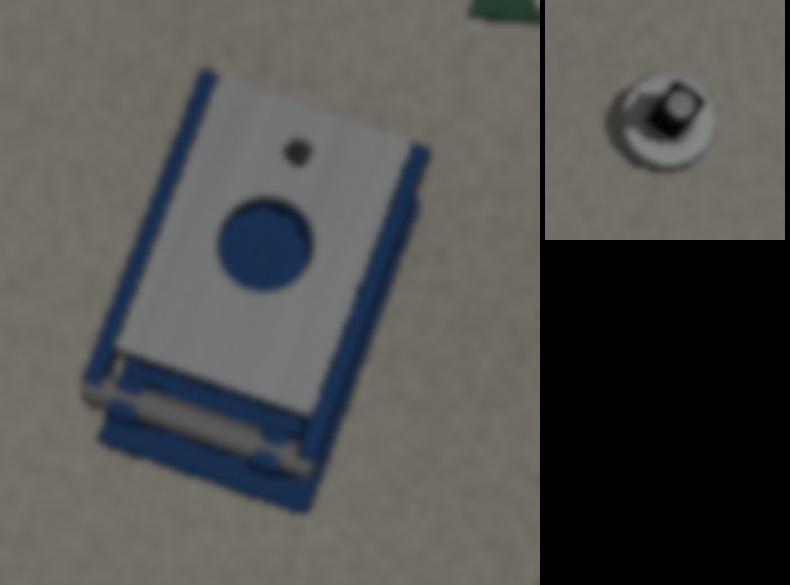

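Confirmed: the larger blue vise has its hole at px (238.9,214.2) and screw at (246.2,193.8). The holder's round rim is centred at about (390.5,220.5), with the tool handle standing in it.

Run:
```python
from h import *
p=optics.camera_params('top')
h=ray(p,238.7,214.2,.07);s=ray(p,246.2,193.8,.075);print(h,s,np.linalg.norm(s-h),np.degrees(np.arctan2(*(s-h)[1::-1])))
print('holder',ray(p,390.5,220.5,.032), 'handle top', ray(p,360+(684-545)/4,190+103/4,.032+.034+.031))
w=optics.camera_params('wrist');T=np.array(w['world_to_cam']);R=T[:3,:3];st=sensors.read_state()
print(w['fx'],'cam pos',-R.T@T[:3,3],'axis',R[2],'in tcp', st['tcp_rot'] and np.array(st['tcp_rot']).T@(-R.T@T[:3,3]-st['tool_pos']))
sp=optics.camera_params('side'); print(proj(sp,h),proj(sp,s))
```

```text
[0.58993593 0.2029584  0.07      ] [0.63638758 0.18555102 0.075     ] 0.04985751810885889 -20.54308470585699
holder [ 0.57851898 -0.14894746  0.032     ] handle top [ 0.58155173 -0.15197817  0.097     ]Traceback (most recent call last):
  File "<stdin>", line 6, in <module>
ValueError: The truth value of an array with more than one element is ambiguous. Use a.any() or a.all()
```

Emit:
servo_tool(deltas=[[-1, 1, -1.7, 0, 0], [-1, 2, -3.4, 0, 0], [-1, 2, -3.5, 0, 0], [-1, 2, -3.5, 0, 0], [-1, 2, -3.5, 0, 0], [-1, 2, -3.5, 0, 0], [-1, 2, -3.5, 0, 0], [-1, 2, -3.5, 0, 0], [-1, 2, -3.5, 0, 0], [-1, 2, -3.5, 0, 0], [-1, 2, -3.5, 0, 0], [-1, 2, -3.5, 0, 0], [-1, 2, -3.5, 0, 0], [-1, 2, -3.5, 0, 0], [-1, 2, -3.5, 0, 0], [-1, 2, -3.5, 0, 0], [-1, 2, -3.5, 0, 0], [-1, 2, -3.5, 0, 0], [-1, 2, -3.5, 0, 0], [-1, 2, -3.4, 0, 0]])

```text
time_s: 1.77
tool_pos: [0.5705, -0.1359, 0.2048]
tcp_rot: [[-0.949, 0.314, -0.001], [0.314, 0.949, 0.0], [0.001, 0.0, -1.0]]
force: [-0.1, 0.4, -0.7]
width: 0.0939
finger_force: 0.0
```

Emit:
servo_tool(deltas=[[-1, 1, -1.5, 0, 0], [-1, 0, 0, 0, 0], [-1, 0, 0, 0, 0]])

```text
time_s: 2.02
tool_pos: [0.5798, -0.1494, 0.2044]
tcp_rot: [[-0.949, 0.315, -0.002], [0.315, 0.949, 0.001], [0.002, 0.001, -1.0]]
force: [0.2, 0.8, -0.6]
width: 0.0942
finger_force: 0.0
```

Run:
```python
from h import *
s=sensors.read_state();print(s['time_s'],s['tool_pos'],s['force'],np.round(s['tcp_rot'],3).tolist())
w=optics.camera_params('wrist');im=optics.snapshot('wrist');cv2.imwrite('pics/w1.png',im[:,:,::-1])
T=np.array(w['world_to_cam']);R=T[:3,:3];c=-R.T@T[:3,3]
print(w['fx'],'cam',c,'axis',R[2],'in tcp',np.array(s['tcp_rot']).T@(c-s['tool_pos']))
print(proj(w,[.58,-.15,.032]),proj(w,[.58,-.15,.097]))
```

```text
2.0167 [ 0.57976541 -0.14937885  0.20438551] [ 0.22037184  0.77450035 -0.56682904] [[-0.949, 0.315, -0.002], [0.315, 0.949, 0.001], [0.002, 0.001, -1.0]]
429.7864536624523 cam [ 0.51542247 -0.12918447  0.38339746] axis [ 0.22008553 -0.07298151 -0.97274666] in tcp [ 0.06783659 -0.00099275 -0.17885837]
[322.74813622 214.32773708] [322.89773169 232.33846039]
```

View pics/w1.png

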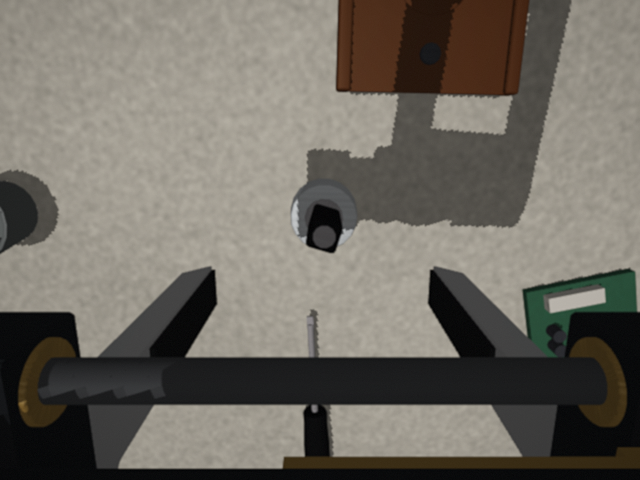

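The wrist view shows the holder centred at about (323,214) and the handle top at about (323,235), slightly rotated, as predicted. The fingers are on either side. Next I measure the handle-top square and its angle.

Run:
```python
from h import *
im=cv2.imread('pics/w1.png');w=optics.camera_params('wrist')
g=im[170:262,280:370].max(2)
m=(g<45).astype(np.uint8)
print(blobs(m,20))
n,l,st,ce=cv2.connectedComponentsWithStats(m);i=1+np.argmax(st[1:,4]);k=(l==i).astype(np.uint8)
c=max(cv2.findContours(k,cv2.RETR_EXTERNAL,cv2.CHAIN_APPROX_NONE)[0],key=cv2.contourArea)
print(cv2.minAreaRect(c),cv2.approxPolyDP(cv2.convexHull(c),2.5,True)[:,0].tolist())
for q in cv2.approxPolyDP(cv2.convexHull(c),2.5,True)[:,0]: print(q+[280,170],ray(w,q[0]+280.,q[1]+170.,.097))
o=cv2.resize(im[170:262,280:370],None,fx=6,fy=6,interpolation=cv2.INTER_CUBIC);o=np.clip(o.astype(int)*2,0,255);cv2.imwrite('pics/w1c.png',o)
```

```text
[([44.0, 54.3], [27, 34, 35, 48, 923])]
((44.54128646850586, 57.862388610839844), (33.90705108642578, 43.1021842956543), 16.699243545532227) [[36, 34], [59, 42], [61, 62], [53, 81], [27, 74], [28, 54]]
[316 204] [ 0.55957892 -0.14719894  0.097     ]
[339 212] [ 0.56966869 -0.13413686  0.097     ]
[341 232] [ 0.58336065 -0.13708127  0.097     ]
[333 251] [ 0.59450246 -0.14644874  0.097     ]
[307 244] [ 0.58410904 -0.1619326   0.097     ]
[308 224] [ 0.57095999 -0.15675138  0.097     ][ WARN:0@0.706] global loadsave.cpp:1063 imwrite_ Unsupported depth image for selected encoder is fallbacked to CV_8U.
```

View pics/w1c.png

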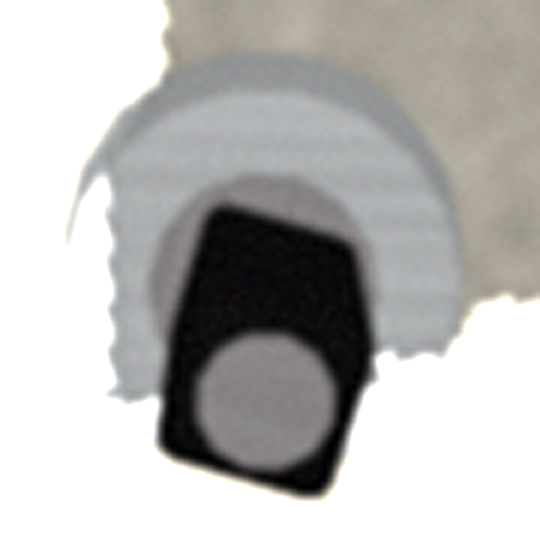

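The crop shows the handle top's grey cap at about (324.7,236.7) full-frame and the collar ellipse at about (323.5,216). The front edge slopes about 16° in the image.

Run:
```python
from h import *
w=optics.camera_params('wrist')
print(ray(w,324.7,236.7,.097),ray(w,323.6,216.,.036)); 
im=cv2.imread('pics/w1.png');print(ray(w,290.5,212,.032),ray(w,356.5,218,.032), ray(w,280+268/6,170+90/6,.032))
```

```text
[ 0.58300993 -0.1487212   0.097     ] [ 0.58050542 -0.14846164  0.036     ]
[ 0.5694134  -0.17376322  0.032     ] [ 0.59147732 -0.12316979  0.032     ] [ 0.5569675  -0.13977541  0.032     ]
```

Emit:
servo_tool(deltas=[[-1, 0.1, 0, -1, -0.1], [-1, 0, 0, -2, -0.1], [-1, 0, 0, -3, -0.08], [-1, 0, 0, -3, 0], [-1, 0, 0, -3, 0], [-1, 0, 0, -2, 0], [-1, 0, 0, -1, 0], [-1, 0, 0, -0.7, 0], [-1, 0, 0, 0, 0], [0.2, 0, 0, 0, 0], [0.6, 0, 0, 0, 0], [1, 0, 0, 0, 0], [1, 0, 0, 0, 0], [1, 0, 0, 0, 0], [1, 0, 0, 0, 0], [1, 0, 0, 0, 0], [1, 0, 0, 0, 0]], grip_force=40)

```text
time_s: 3.48
tool_pos: [0.5812, -0.149, 0.0485]
tcp_rot: [[-0.826, 0.564, 0.0], [0.564, 0.826, -0.0], [-0.0, 0.0, -1.0]]
force: [0.9, 1.0, 0.2]
width: 0.0444
finger_force: 0.0
```

Emit:
servo_tool(deltas=[[1, 0, 0, 0, 0], [1, 0, 0, 0, 0], [1, 0, 0, 0, 0], [1, 0, 0, 0, 0], [1, 0, 0, 0, 0], [1, 0, 0, 0, 0], [1, 0, 0, 0, 0], [1, 0, 0, 0, 0]])

```text
time_s: 4.15
tool_pos: [0.5812, -0.1489, 0.0483]
tcp_rot: [[-0.826, 0.564, -0.0], [0.564, 0.826, 0.0], [0.0, 0.0, -1.0]]
force: [0.2, 0.3, -0.6]
width: 0.022
finger_force: 40.0
```

Emit:
servo_tool(deltas=[[1, 0, 0, 0.5, 0], [1, 0, 0, 1.5, 0], [1, 0, 0, 3, 0], [1, 0, 0, 3, 0], [1, 0, 0, 3, 0], [1, 0, 0, 2.5, 0], [1, 0.3, 1.5, 1.5, 0], [1, 0.7, 3.3, 0, 0], [1, 0.7, 3.3, 0, 0], [1, 0.7, 3.3, 0, 0], [1, 0.7, 3.3, 0, 0], [1, 0.7, 3.3, 0, 0], [1, 0.7, 3.3, 0, 0], [1, 0.7, 3.3, 0, 0], [1, 0.7, 3.3, 0, 0], [1, 0.6, 2.2, 0, 0], [1, 0.3, 1.1, 0, 0], [1, 0, 0, 0, 0], [1, 0, 0, 0, 0], [1, 0, 0, 0, 0]])

```text
time_s: 5.82
tool_pos: [0.649, 0.1614, 0.1982]
tcp_rot: [[-0.825, 0.565, -0.001], [0.565, 0.825, -0.001], [0.0, -0.001, -1.0]]
force: [-1.3, -0.9, -2.7]
width: 0.022
finger_force: 40.0
```

Run:
```python
from h import *
s=sensors.read_state();print(s['time_s'],s['tool_pos'],s['force'],s['width'])
w=optics.camera_params('wrist');im=optics.snapshot('wrist');cv2.imwrite('pics/w2.png',im[:,:,::-1])
np.save('w2.npy',w,allow_pickle=True)
print(proj(w,[.59,.203,.07]),proj(w,[.6364,.1855,.075]))
```

```text
5.8167 [0.6489706  0.16138162 0.19821551] [-1.25029352 -0.93370193 -2.65743873] 0.02201184401727643
[325.60150079 122.49929165] [342.13823248 192.73681507]
```

View pics/w2.png

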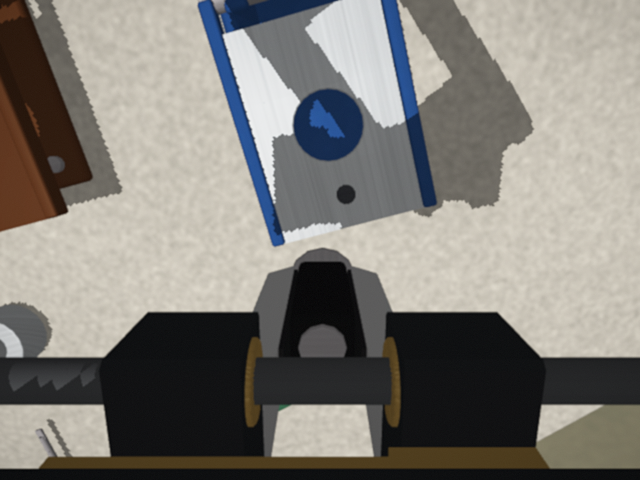

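The wrist view shows the hole at about (328,124) and the screw at (346,194), both about 3 px from prediction, with the tool held upright. Next I fit the hole's outline and triangulate with the top view.

Run:
```python
from h import *
w=np.load('w2.npy',allow_pickle=True).item();t=optics.camera_params('top')
def hole(im,c,R):
    hsv=cv2.cvtColor(im,cv2.COLOR_BGR2HSV)
    m=((hsv[...,1]>90)&(hsv[...,0]>95)&(hsv[...,0]<130)).astype(np.uint8)
    n,l,st,ce=cv2.connectedComponentsWithStats(m);i=l[c[1],c[0]]
    k=max(cv2.findContours((l==i).astype(np.uint8),cv2.RETR_EXTERNAL,cv2.CHAIN_APPROX_NONE)[0],key=cv2.contourArea)
    return cv2.fitEllipse(cv2.convexHull(k)),st[i]
ew,b=hole(cv2.imread('pics/w2.png'),(328,135),0);print(ew,b)
et,b=hole(cv2.imread('pics/top0.png'),(239,216),0);print(et,b)
im=cv2.imread('pics/w2.png');sc=[q for q in blobs(im[170:220,320:372].max(2)<75,60)];print(sc)
sw=np.array(sc[0][0])+[320,170]
def tri(a,b):
    A=[]
    for p,q in((w,a),(t,b)):
        P=np.diag([p['fx'],p['fx'],1])@np.array([[1,0,0],[0,1,0],[0,0,1.]])@np.array(p['world_to_cam'])[:3]
        P[0]+=p['cx']*np.array(p['world_to_cam'])[2];P[1]+=p['cy']*np.array(p['world_to_cam'])[2]
        A+=[q[0]*P[2]-P[0],q[1]*P[2]-P[1]]
    v=np.linalg.svd(np.array(A))[2][-1];return v[:3]/v[3]
print('tri',tri(ew[0],et[0]),tri(sw,(246.2,193.8)))
for z in(.064,.067,.07,.073,.076):
    c=ray(w,*ew[0],z);s=ray(w,*sw,z+.005)
    R=[np.linalg.norm(ray(w,ew[0][0]+dx,ew[0][1],z)-c) for dx in(-ew[1][1]/2,ew[1][1]/2)]
    print(z,c,ray(t,*et[0],z),'dist',np.linalg.norm((s-c)[:2]),np.degrees(np.arctan2(*(s-c)[1::-1])),R)
```

```text
((327.86126708984375, 124.45631408691406), (68.5641098022461, 71.24834442138672), 3.5529186725616455) [ 294   89   69   72 3855]
((238.49525451660156, 214.06629943847656), (19.069581985473633, 19.669092178344727), 70.17731475830078) [229 205  20  19 305]
[([25.6, 24.0], [17, 15, 18, 19, 276])]
tri [0.59140085 0.20416488 0.06360367] [0.63853577 0.18678261 0.0663256 ]
0.064 [0.59195364 0.2036448  0.064     ] [0.59102866 0.20439075 0.064     ] dist 0.050388220683681297 -19.545123952675368 [np.float64(0.02516669698369422), np.float64(0.025159064079936004)]
0.067 [0.59196152 0.20359876 0.067     ] [0.5906378  0.20391136 0.067     ] dist 0.04989794550402504 -19.54588330396367 [np.float64(0.024925554547891193), np.float64(0.02491799478114429)]
0.07 [0.5919694  0.20355272 0.07      ] [0.59024694 0.20343196 0.07      ] dist 0.04940767033330713 -19.5466577254256 [np.float64(0.024684412112088043), np.float64(0.024676925482352615)]
0.073 [0.59197728 0.20350668 0.073     ] [0.58985608 0.20295256 0.073     ] dist 0.04891739517179632 -19.547447670183843 [np.float64(0.024443269676284934), np.float64(0.024435856183560926)]
0.076 [0.59198516 0.20346065 0.076     ] [0.58946522 0.20247316 0.076     ] dist 0.048427120019772174 -19.54825360971083 [np.float64(0.02420212724048188), np.float64(0.024194786884769188)]
```

Emit:
servo_tool(deltas=[[1, -1, 1, 0, 0], [1, -1.5, 1.3, -0.5, 0], [1, -1, 0.9, -1.5, 0], [1, -0.3, 0.35, -2, 0], [1, 0, 0, -2, 0], [1, 0, 0, -1.2, 0], [1, 0, 0, -0.6, 0], [1, 0, 0, 0, 0], [1, 0, 0, 0, 0], [1, 0, 0, 0, 0], [1, 0, 0, 0, 0]])

```text
time_s: 6.78
tool_pos: [0.6125, 0.1986, 0.1221]
tcp_rot: [[-0.826, 0.564, 0.003], [0.564, 0.826, 0.001], [-0.002, 0.002, -1.0]]
force: [-0.5, -1.0, -1.7]
width: 0.0219
finger_force: 40.0
```

Emit:
servo_tool(deltas=[[1, 0, 0, -0.2, 0], [1, 0, 0, -0.2, 0], [1, 0, 0, -0.1, 0], [1, 0, 0, 0, 0], [1, 0, 0, 0, 0], [1, 0, 0, 0, 0]])

```text
time_s: 7.28
tool_pos: [0.6112, 0.1985, 0.1154]
tcp_rot: [[-0.826, 0.564, -0.0], [0.564, 0.826, -0.0], [0.0, -0.0, -1.0]]
force: [-0.4, 0.9, -1.2]
width: 0.0218
finger_force: 40.0
```

Run:
```python
from h import *
F=[]
for i in range(5):
    s=sensors.read_state();F.append(s['force'])
print(s['tool_pos'],np.round(F,2).tolist())
```

```text
[0.61120584 0.19853476 0.11539005] [[-0.4, 0.86, -1.25], [-0.4, 0.86, -1.25], [-0.4, 0.86, -1.25], [-0.4, 0.86, -1.25], [-0.4, 0.86, -1.25]]
```

Emit:
servo_tool(deltas=[[1, 0, -0.1, 0, 0], [1, 0, -0.08, 0, 0], [1, 0, 0, -0.1, 0], [1, 0, 0, -0.1, 0], [1, 0, 0, -0.1, 0], [1, 0, 0, 0, 0], [1, 0, 0, 0, 0], [1, 0, 0, 0, 0]])

```text
time_s: 7.95
tool_pos: [0.6112, 0.1968, 0.1124]
tcp_rot: [[-0.826, 0.564, -0.0], [0.564, 0.826, 0.0], [0.0, -0.0, -1.0]]
force: [-0.3, -0.1, -2.1]
width: 0.0219
finger_force: 40.0
```

Emit:
servo_tool(deltas=[[1, 0, 0, -0.05, 0], [1, 0, 0, -0.05, 0], [1, 0, 0, -0.05, 0], [1, 0, 0, 0, 0], [1, 0, 0, 0, 0], [1, 0, 0, 0, 0]])

```text
time_s: 8.45
tool_pos: [0.6112, 0.1967, 0.1109]
tcp_rot: [[-0.826, 0.564, 0.0], [0.564, 0.826, 0.0], [-0.0, 0.0, -1.0]]
force: [-0.4, 0.9, -1.0]
width: 0.0216
finger_force: 40.0
```

Emit:
servo_tool(deltas=[[1, 0, 0, -0.05, 0], [1, 0, 0, -0.05, 0], [1, 0, 0, -0.05, 0], [1, 0, 0, 0, 0], [1, 0, 0, 0, 0], [1, 0, 0, 0, 0]])

```text
time_s: 8.95
tool_pos: [0.6112, 0.1967, 0.1094]
tcp_rot: [[-0.826, 0.564, -0.0], [0.564, 0.826, -0.0], [0.0, -0.0, -1.0]]
force: [-0.3, 0.5, -2.0]
width: 0.0216
finger_force: 40.0
```

Emit:
servo_tool(deltas=[[1, 0, 0, -0.04, 0], [1, 0, 0, -0.04, 0], [1, 0, 0, -0.02, 0], [1, 0, 0, 0, 0], [1, 0, 0, 0, 0], [1, 0, 0, 0, 0]])

```text
time_s: 9.45
tool_pos: [0.6112, 0.1967, 0.1085]
tcp_rot: [[-0.826, 0.564, 0.0], [0.564, 0.826, 0.0], [-0.0, 0.0, -1.0]]
force: [0.1, 0.5, -2.1]
width: 0.0213
finger_force: 40.0
```

Emit:
servo_tool(deltas=[[1, 0, 0, -0.05, 0], [1, 0, 0, -0.05, 0], [1, 0, 0, 0, 0], [1, 0, 0, 0, 0], [1, 0, 0, 0, 0]])

```text
time_s: 9.87
tool_pos: [0.6112, 0.1967, 0.1074]
tcp_rot: [[-0.826, 0.564, -0.0], [0.564, 0.826, -0.0], [0.0, -0.0, -1.0]]
force: [-0.0, -0.8, -2.0]
width: 0.0218
finger_force: 40.0
```

Emit:
servo_tool(deltas=[[1, 0, 0, -0.04, 0], [1, 0, 0, -0.04, 0], [1, 0, 0, 0, 0], [1, 0, 0, 0, 0], [1, 0, 0, 0, 0]])

```text
time_s: 10.28
tool_pos: [0.6112, 0.1967, 0.1066]
tcp_rot: [[-0.826, 0.564, -0.0], [0.564, 0.826, 0.0], [0.0, -0.0, -1.0]]
force: [-0.6, -0.5, -1.7]
width: 0.0221
finger_force: 40.0
```

Emit:
servo_tool(deltas=[[1, 0, 0, -0.05, 0], [1, 0, 0, -0.05, 0], [1, 0, 0, 0, 0], [1, 0, 0, 0, 0], [1, 0, 0, 0, 0]])

```text
time_s: 10.7
tool_pos: [0.6112, 0.1968, 0.1058]
tcp_rot: [[-0.826, 0.564, 0.0], [0.564, 0.826, 0.0], [0.0, 0.0, -1.0]]
force: [0.9, 0.4, -0.2]
width: 0.0217
finger_force: 40.0
```

Emit:
servo_tool(deltas=[[1, 0, 0, -0.05, 0], [1, 0, 0, 0, 0], [1, 0, 0, 0, 0], [1, 0, 0, 0, 0]])

```text
time_s: 11.03
tool_pos: [0.6112, 0.1968, 0.1053]
tcp_rot: [[-0.826, 0.564, 0.0], [0.564, 0.826, 0.0], [0.0, 0.0, -1.0]]
force: [-1.1, 0.4, 0.1]
width: 0.022
finger_force: 40.0
```

Emit:
servo_tool(deltas=[[1, 0, 0, -0.05, 0], [1, 0, 0, 0, 0], [1, 0, 0, 0, 0]])

```text
time_s: 11.28
tool_pos: [0.6113, 0.1968, 0.1049]
tcp_rot: [[-0.826, 0.564, 0.0], [0.564, 0.826, 0.0], [-0.0, 0.0, -1.0]]
force: [-1.2, 0.2, 0.4]
width: 0.0222
finger_force: 40.0
```

Emit:
servo_tool(deltas=[[1, 0, 0, 0, 0]])

```text
time_s: 11.37
tool_pos: [0.6113, 0.1968, 0.1049]
tcp_rot: [[-0.826, 0.564, 0.0], [0.564, 0.826, 0.0], [-0.0, 0.0, -1.0]]
force: [-1.5, 0.4, 1.4]
width: 0.0218
finger_force: 40.0
```

Emit:
servo_tool(deltas=[[1, 0, 0, 0, 0]])

```text
time_s: 11.45
tool_pos: [0.6113, 0.1968, 0.1048]
tcp_rot: [[-0.826, 0.564, 0.0], [0.564, 0.826, 0.0], [-0.0, 0.0, -1.0]]
force: [-0.8, 0.4, 0.5]
width: 0.0217
finger_force: 40.0
```

Run:
```python
import numpy as np
a=-20-5*np.arange(73);p=2*np.c_[np.cos(np.radians(a)),np.sin(np.radians(a)),.0335*(1-np.cos(np.radians(a+20)))]
d=np.diff(p,axis=0)
for i in range(0,72,2): print(a[i]+20, np.round(d[i]/2,3).tolist(), np.round(d[i+1]/2,3).tolist())
```

```text
0 [-0.033, -0.081, 0.0] [-0.04, -0.077, 0.0]
-10 [-0.047, -0.074, 0.001] [-0.053, -0.069, 0.001]
-20 [-0.059, -0.064, 0.001] [-0.064, -0.059, 0.001]
-30 [-0.069, -0.053, 0.002] [-0.074, -0.047, 0.002]
-40 [-0.077, -0.04, 0.002] [-0.081, -0.033, 0.002]
-50 [-0.083, -0.026, 0.002] [-0.085, -0.019, 0.002]
-60 [-0.086, -0.011, 0.003] [-0.087, -0.004, 0.003]
-70 [-0.087, 0.004, 0.003] [-0.086, 0.011, 0.003]
-80 [-0.085, 0.019, 0.003] [-0.083, 0.026, 0.003]
-90 [-0.081, 0.033, 0.003] [-0.077, 0.04, 0.003]
-100 [-0.074, 0.047, 0.003] [-0.069, 0.053, 0.003]
-110 [-0.064, 0.059, 0.003] [-0.059, 0.064, 0.003]
-120 [-0.053, 0.069, 0.002] [-0.047, 0.074, 0.002]
-130 [-0.04, 0.077, 0.002] [-0.033, 0.081, 0.002]
-140 [-0.026, 0.083, 0.002] [-0.019, 0.085, 0.002]
-150 [-0.011, 0.086, 0.001] [-0.004, 0.087, 0.001]
-160 [0.004, 0.087, 0.001] [0.011, 0.086, 0.001]
-170 [0.019, 0.085, 0.0] [0.026, 0.083, 0.0]
-180 [0.033, 0.081, -0.0] [0.04, 0.077, -0.0]
-190 [0.047, 0.074, -0.001] [0.053, 0.069, -0.001]
-200 [0.059, 0.064, -0.001] [0.064, 0.059, -0.001]
-210 [0.069, 0.053, -0.002] [0.074, 0.047, -0.002]
-220 [0.077, 0.04, -0.002] [0.081, 0.033, -0.002]
-230 [0.083, 0.026, -0.002] [0.085, 0.019, -0.002]
-240 [0.086, 0.011, -0.003] [0.087, 0.004, -0.003]
-250 [0.087, -0.004, -0.003] [0.086, -0.011, -0.003]
-260 [0.085, -0.019, -0.003] [0.083, -0.026, -0.003]
-270 [0.081, -0.033, -0.003] [0.077, -0.04, -0.003]
-280 [0.074, -0.047, -0.003] [0.069, -0.053, -0.003]
-290 [0.064, -0.059, -0.003] [0.059, -0.064, -0.003]
-300 [0.053, -0.069, -0.002] [0.047, -0.074, -0.002]
-310 [0.04, -0.077, -0.002] [0.033, -0.081, -0.002]
-320 [0.026, -0.083, -0.002] [0.019, -0.085, -0.002]
-330 [0.011, -0.086, -0.001] [0.004, -0.087, -0.001]
-340 [-0.004, -0.087, -0.001] [-0.011, -0.086, -0.001]
-350 [-0.019, -0.085, -0.0] [-0.026, -0.083, -0.0]
```

Emit:
servo_tool(deltas=[[1, 0, 0, -0.04, 0], [1, 0, 0, 0, 0], [1, 0, 0, 0, 0]])

```text
time_s: 11.7
tool_pos: [0.6113, 0.1968, 0.1045]
tcp_rot: [[-0.826, 0.564, 0.0], [0.564, 0.826, 0.0], [-0.0, 0.0, -1.0]]
force: [-1.8, 0.2, 2.5]
width: 0.0217
finger_force: 40.0
```

Emit:
servo_tool(deltas=[[1, 0, 0, 0, 0]])

```text
time_s: 11.78
tool_pos: [0.6113, 0.1968, 0.1045]
tcp_rot: [[-0.826, 0.564, 0.0], [0.564, 0.826, 0.0], [-0.0, 0.0, -1.0]]
force: [-2.0, 0.5, 2.7]
width: 0.0218
finger_force: 40.0
```

Emit:
servo_tool(deltas=[[1, 0, 0, 0, 0]])

```text
time_s: 11.87
tool_pos: [0.6114, 0.1968, 0.1045]
tcp_rot: [[-0.826, 0.564, 0.0], [0.564, 0.826, 0.0], [-0.0, 0.0, -1.0]]
force: [-2.1, 0.0, 3.4]
width: 0.0217
finger_force: 40.0
```

Emit:
servo_tool(deltas=[[1, -0.033, -0.081, 0, 0], [1, -0.033, -0.081, 0, 0], [1, -0.04, -0.077, 0, 0], [1, -0.04, -0.077, 0, 0]])

```text
time_s: 12.2
tool_pos: [0.6095, 0.1943, 0.1041]
tcp_rot: [[-0.826, 0.564, -0.0], [0.564, 0.826, 0.001], [0.001, 0.001, -1.0]]
force: [-1.4, 4.0, 2.3]
width: 0.022
finger_force: 40.0
```

Emit:
servo_tool(deltas=[[1, -0.047, -0.074, 0.001, 0], [1, -0.047, -0.074, 0.001, 0]])

```text
time_s: 12.37
tool_pos: [0.6085, 0.1927, 0.1041]
tcp_rot: [[-0.826, 0.564, -0.0], [0.564, 0.826, 0.001], [0.001, 0.001, -1.0]]
force: [-1.3, 5.0, 1.2]
width: 0.0221
finger_force: 40.0
```

Emit:
servo_tool(deltas=[[1, -0.053, -0.069, 0.001, 0], [1, -0.053, -0.069, 0.001, 0]])

```text
time_s: 12.53
tool_pos: [0.6076, 0.1912, 0.1043]
tcp_rot: [[-0.826, 0.564, -0.0], [0.564, 0.826, 0.001], [0.001, 0.001, -1.0]]
force: [-1.5, 5.3, 2.1]
width: 0.0219
finger_force: 40.0
```

Emit:
servo_tool(deltas=[[1, -0.059, -0.064, -0.01, 0], [1, -0.059, -0.064, -0.01, 0], [1, -0.064, -0.059, 0.001, 0], [1, -0.064, -0.059, 0.001, 0]])

```text
time_s: 12.87
tool_pos: [0.6058, 0.189, 0.1045]
tcp_rot: [[-0.826, 0.564, 0.002], [0.564, 0.826, 0.002], [-0.0, 0.002, -1.0]]
force: [-0.9, 4.9, 1.5]
width: 0.022
finger_force: 40.0
```

Emit:
servo_tool(deltas=[[1, -0.069, -0.053, 0.002, 0], [1, -0.069, -0.053, 0.002, 0]])

```text
time_s: 13.03
tool_pos: [0.6047, 0.1879, 0.1047]
tcp_rot: [[-0.826, 0.564, 0.002], [0.564, 0.826, 0.001], [-0.001, 0.002, -1.0]]
force: [0.8, 4.4, 2.4]
width: 0.0219
finger_force: 40.0
```

Emit:
servo_tool(deltas=[[1, -0.074, -0.047, 0.002, 0], [1, -0.074, -0.047, 0.002, 0]])

```text
time_s: 13.2
tool_pos: [0.6035, 0.1869, 0.1049]
tcp_rot: [[-0.826, 0.564, 0.003], [0.564, 0.826, 0.002], [-0.001, 0.003, -1.0]]
force: [-0.3, 5.1, 1.8]
width: 0.0217
finger_force: 40.0
```

Emit:
servo_tool(deltas=[[1, -0.077, -0.04, -0.01, 0], [1, -0.077, -0.04, -0.005, 0], [1, -0.081, -0.033, 0.002, 0], [1, -0.081, -0.033, 0.002, 0]])

```text
time_s: 13.53
tool_pos: [0.6009, 0.1854, 0.105]
tcp_rot: [[-0.826, 0.564, 0.004], [0.564, 0.826, 0.001], [-0.003, 0.003, -1.0]]
force: [0.8, 5.5, 2.4]
width: 0.0216
finger_force: 40.0
```

Emit:
servo_tool(deltas=[[1, -0.083, -0.026, 0.002, 0], [1, -0.083, -0.026, 0.002, 0]])

```text
time_s: 13.7
tool_pos: [0.5991, 0.1846, 0.105]
tcp_rot: [[-0.826, 0.564, 0.004], [0.564, 0.826, 0.001], [-0.002, 0.003, -1.0]]
force: [1.8, 4.5, 3.3]
width: 0.0217
finger_force: 40.0
```

Emit:
servo_tool(deltas=[[1, -0.085, -0.019, 0.002, 0], [1, -0.085, -0.019, 0.002, 0]])

```text
time_s: 13.87
tool_pos: [0.5974, 0.1841, 0.105]
tcp_rot: [[-0.826, 0.564, 0.004], [0.564, 0.826, 0.001], [-0.003, 0.003, -1.0]]
force: [1.6, 5.0, 2.4]
width: 0.0221
finger_force: 40.0
```

Emit:
servo_tool(deltas=[[1, -0.086, -0.011, 0.003, 0], [1, -0.086, -0.011, 0.003, 0], [1, -0.087, -0.004, 0.003, 0], [1, -0.087, -0.004, 0.003, 0]])

```text
time_s: 14.2
tool_pos: [0.5935, 0.1835, 0.1049]
tcp_rot: [[-0.826, 0.564, 0.003], [0.564, 0.826, 0.0], [-0.002, 0.001, -1.0]]
force: [1.7, 4.7, 3.0]
width: 0.0218
finger_force: 40.0
```

Emit:
servo_tool(deltas=[[1, -0.087, 0.004, 0.003, 0], [1, -0.087, 0.004, 0.003, 0]])

```text
time_s: 14.37
tool_pos: [0.5916, 0.1835, 0.1048]
tcp_rot: [[-0.826, 0.564, 0.002], [0.564, 0.826, -0.0], [-0.002, 0.001, -1.0]]
force: [2.7, 4.7, 3.7]
width: 0.0217
finger_force: 40.0
```

Emit:
servo_tool(deltas=[[1, -0.086, 0.011, 0.003, 0], [1, -0.086, 0.011, 0.003, 0]])

```text
time_s: 14.53
tool_pos: [0.5899, 0.1837, 0.1049]
tcp_rot: [[-0.826, 0.564, 0.002], [0.564, 0.826, -0.0], [-0.002, 0.001, -1.0]]
force: [3.1, 3.3, 1.9]
width: 0.0219
finger_force: 40.0
```

Emit:
servo_tool(deltas=[[1, -0.085, 0.019, 0.003, 0], [1, -0.085, 0.019, 0.003, 0], [1, -0.083, 0.026, 0.003, 0], [1, -0.083, 0.026, 0.003, 0]])

```text
time_s: 14.87
tool_pos: [0.5862, 0.1845, 0.1048]
tcp_rot: [[-0.826, 0.564, 0.001], [0.564, 0.826, -0.0], [-0.001, 0.0, -1.0]]
force: [3.4, 1.9, 2.3]
width: 0.0218
finger_force: 40.0
```

Emit:
servo_tool(deltas=[[1, -0.081, 0.033, 0.003, 0], [1, -0.081, 0.033, 0.003, 0]])

```text
time_s: 15.03
tool_pos: [0.5844, 0.1852, 0.1048]
tcp_rot: [[-0.826, 0.564, 0.001], [0.564, 0.826, -0.0], [-0.001, 0.0, -1.0]]
force: [4.2, 2.8, 2.3]
width: 0.0219
finger_force: 40.0
```

Emit:
servo_tool(deltas=[[1, -0.077, 0.04, 0.003, 0], [1, -0.077, 0.04, 0.003, 0]])

```text
time_s: 15.2
tool_pos: [0.5827, 0.186, 0.1047]
tcp_rot: [[-0.826, 0.564, 0.001], [0.564, 0.826, -0.0], [-0.001, -0.0, -1.0]]
force: [4.0, 1.3, 2.2]
width: 0.0221
finger_force: 40.0
```

Emit:
servo_tool(deltas=[[1, -0.074, 0.047, -0.002, 0], [1, -0.074, 0.047, -0.002, 0], [1, -0.069, 0.053, 0, 0], [1, -0.069, 0.053, 0, 0]])

```text
time_s: 15.53
tool_pos: [0.5797, 0.188, 0.1046]
tcp_rot: [[-0.826, 0.564, 0.0], [0.564, 0.826, -0.001], [-0.0, -0.0, -1.0]]
force: [4.1, 1.1, 2.6]
width: 0.0217
finger_force: 40.0
```

Emit:
servo_tool(deltas=[[1, -0.064, 0.059, 0.001, 0], [1, -0.064, 0.059, 0.001, 0]])

```text
time_s: 15.7
tool_pos: [0.5783, 0.1892, 0.1046]
tcp_rot: [[-0.826, 0.564, 0.0], [0.564, 0.826, -0.001], [-0.0, -0.0, -1.0]]
force: [5.4, 0.9, 3.5]
width: 0.022
finger_force: 40.0
```

Emit:
servo_tool(deltas=[[1, -0.059, 0.064, 0.001, 0], [1, -0.059, 0.064, 0.001, 0]])

```text
time_s: 15.87
tool_pos: [0.5772, 0.1904, 0.1046]
tcp_rot: [[-0.826, 0.564, -0.0], [0.564, 0.826, -0.001], [-0.0, -0.001, -1.0]]
force: [4.5, 1.3, 2.2]
width: 0.0218
finger_force: 40.0
```

Abs angle −140°, Fz ≈ 4.5 N, steady.

Emit:
servo_tool(deltas=[[1, -0.053, 0.069, 0.001, 0], [1, -0.053, 0.069, 0.001, 0], [1, -0.047, 0.074, 0.001, 0], [1, -0.047, 0.074, 0.001, 0]])

```text
time_s: 16.2
tool_pos: [0.575, 0.1933, 0.1045]
tcp_rot: [[-0.826, 0.564, -0.0], [0.564, 0.826, -0.001], [0.0, -0.001, -1.0]]
force: [4.3, 0.2, 2.1]
width: 0.0221
finger_force: 40.0
```

Emit:
servo_tool(deltas=[[1, -0.04, 0.077, 0.001, 0], [1, -0.04, 0.077, 0.001, 0]])

```text
time_s: 16.37
tool_pos: [0.5741, 0.1949, 0.1045]
tcp_rot: [[-0.826, 0.564, -0.001], [0.564, 0.826, -0.001], [0.0, -0.001, -1.0]]
force: [3.8, -0.4, 2.1]
width: 0.0217
finger_force: 40.0
```

Emit:
servo_tool(deltas=[[1, -0.033, 0.081, 0.001, 0], [1, -0.033, 0.081, 0.001, 0]])

```text
time_s: 16.53
tool_pos: [0.5734, 0.1965, 0.1045]
tcp_rot: [[-0.826, 0.564, -0.001], [0.564, 0.826, -0.001], [0.0, -0.001, -1.0]]
force: [3.6, 0.2, 1.4]
width: 0.0219
finger_force: 40.0
```

Emit:
servo_tool(deltas=[[1, -0.026, 0.083, -0.01, 0], [1, -0.026, 0.083, -0.01, 0], [1, -0.019, 0.085, -0.003, 0], [1, -0.019, 0.085, -0.003, 0]])

```text
time_s: 16.87
tool_pos: [0.5725, 0.1999, 0.1043]
tcp_rot: [[-0.826, 0.564, -0.001], [0.564, 0.826, -0.001], [0.0, -0.001, -1.0]]
force: [4.4, -1.2, 1.2]
width: 0.0219
finger_force: 40.0
```

Emit:
servo_tool(deltas=[[1, -0.011, 0.086, 0, 0], [1, -0.011, 0.086, 0, 0]])

```text
time_s: 17.03
tool_pos: [0.5722, 0.2017, 0.1042]
tcp_rot: [[-0.826, 0.564, -0.001], [0.564, 0.826, -0.0], [0.0, -0.001, -1.0]]
force: [3.1, -1.5, 1.5]
width: 0.022
finger_force: 40.0
```

Emit:
servo_tool(deltas=[[1, -0.004, 0.087, 0, 0], [1, -0.004, 0.087, 0, 0]])

```text
time_s: 17.2
tool_pos: [0.5721, 0.2035, 0.1042]
tcp_rot: [[-0.826, 0.564, -0.001], [0.564, 0.826, -0.0], [0.001, -0.001, -1.0]]
force: [3.1, -0.9, 1.4]
width: 0.022
finger_force: 40.0
```

Emit:
servo_tool(deltas=[[1, 0.004, 0.087, -0.012, 0], [1, 0.004, 0.087, -0.012, 0], [1, 0.011, 0.086, -0.008, 0], [1, 0.011, 0.086, 0, 0]])

```text
time_s: 17.53
tool_pos: [0.5725, 0.2069, 0.1039]
tcp_rot: [[-0.826, 0.564, -0.001], [0.564, 0.826, -0.0], [0.0, -0.001, -1.0]]
force: [2.2, -3.2, 1.2]
width: 0.0218
finger_force: 40.0
```

Emit:
servo_tool(deltas=[[1, 0.019, 0.085, 0, 0], [1, 0.019, 0.085, 0, 0]])

```text
time_s: 17.7
tool_pos: [0.5728, 0.2087, 0.1039]
tcp_rot: [[-0.826, 0.564, -0.001], [0.564, 0.826, -0.0], [0.001, -0.001, -1.0]]
force: [2.6, -2.0, 1.1]
width: 0.0218
finger_force: 40.0
```

Emit:
servo_tool(deltas=[[1, 0.026, 0.083, 0, 0], [1, 0.026, 0.083, 0, 0]])

```text
time_s: 17.87
tool_pos: [0.5733, 0.2104, 0.1038]
tcp_rot: [[-0.826, 0.564, -0.001], [0.564, 0.826, -0.0], [0.001, -0.001, -1.0]]
force: [1.3, -2.0, 0.8]
width: 0.0219
finger_force: 40.0
```

Emit:
servo_tool(deltas=[[1, 0.025, 0.092, -0.004, 0], [1, 0.025, 0.092, -0.004, 0], [1, 0.032, 0.089, -0.003, 0], [1, 0.032, 0.089, -0.003, 0]])

```text
time_s: 18.2
tool_pos: [0.5746, 0.214, 0.1038]
tcp_rot: [[-0.826, 0.564, -0.001], [0.564, 0.826, -0.0], [0.0, -0.001, -1.0]]
force: [0.8, -3.3, 0.5]
width: 0.0218
finger_force: 40.0
```

Emit:
servo_tool(deltas=[[1, 0.047, 0.076, -0.001, 0], [1, 0.047, 0.076, -0.001, 0]])

```text
time_s: 18.37
tool_pos: [0.5755, 0.2155, 0.1038]
tcp_rot: [[-0.826, 0.564, -0.001], [0.564, 0.826, -0.0], [0.001, -0.001, -1.0]]
force: [1.2, -3.3, 0.0]
width: 0.0216
finger_force: 40.0
```

Emit:
servo_tool(deltas=[[1, 0.053, 0.071, -0.001, 0], [1, 0.053, 0.071, -0.001, 0]])

```text
time_s: 18.53
tool_pos: [0.5766, 0.217, 0.1038]
tcp_rot: [[-0.826, 0.564, -0.001], [0.564, 0.826, -0.0], [0.001, -0.0, -1.0]]
force: [0.9, -1.9, 0.6]
width: 0.0219
finger_force: 40.0
```

Emit:
servo_tool(deltas=[[1, -0.02, 0.02, -0.015, 0], [1, -0.01, 0.01, -0.015, 0], [1, 0, 0, 0, 0]], grip_force=60)

```text
time_s: 18.78
tool_pos: [0.5767, 0.2173, 0.1037]
tcp_rot: [[-0.826, 0.564, 0.0], [0.564, 0.826, 0.0], [-0.0, 0.0, -1.0]]
force: [1.4, -2.4, 0.1]
width: 0.0216
finger_force: 60.0
```

Run:
```python
from h import *
F=[]
o=np.zeros((480,800,3),np.uint8)
im=optics.snapshot('side')[:,:,::-1];F.append(sensors.read_state()['force'])
p=optics.camera_params('side');s=sensors.read_state();u,v=proj(p,s['tool_pos']).astype(int);print(u,v,s['tool_pos'])
o[:480,:400]=cv2.resize(im[v-60:v+60,u-50:u+50],(400,480),interpolation=cv2.INTER_CUBIC)
w=optics.snapshot('wrist')[:,:,::-1];F.append(sensors.read_state()['force']);o[:,400:]=w[:,120:520];cv2.imwrite('pics/mid.png',o)
print(np.round(F,2).tolist())
```

```text
285 186 [0.5767391  0.21730418 0.10378167]
[[2.55, -3.17, 1.91], [1.66, -1.92, -0.13]]
```

View pics/mid.png

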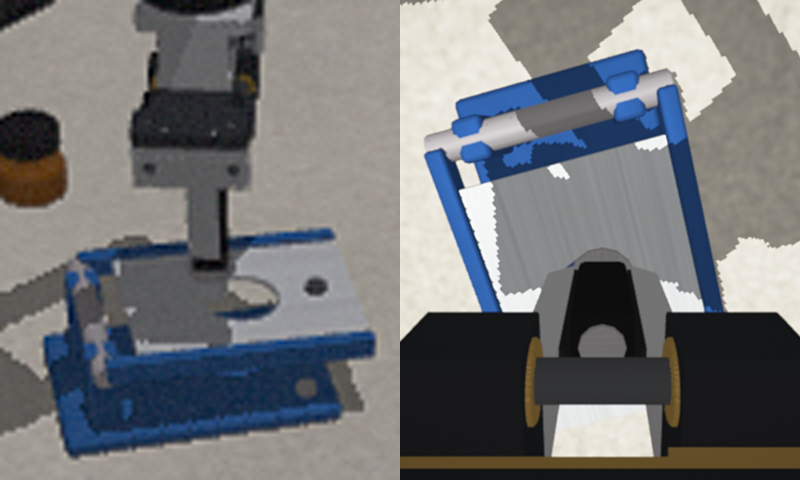

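The picture shows the tool still upright in the fingers and over the rim at the far-left side. Contact is kept, so I continue.

Emit:
servo_tool(deltas=[[1, 0.059, 0.064, 0, 0], [1, 0.059, 0.064, 0, 0], [1, 0.064, 0.059, 0, 0], [1, 0.064, 0.059, 0, 0]])

```text
time_s: 19.22
tool_pos: [0.5788, 0.2195, 0.1035]
tcp_rot: [[-0.826, 0.564, -0.001], [0.564, 0.826, -0.0], [0.0, -0.001, -1.0]]
force: [1.1, -3.1, 1.7]
width: 0.0217
finger_force: 60.0
```

Emit:
servo_tool(deltas=[[1, 0.069, 0.053, 0, 0], [1, 0.069, 0.053, 0, 0]])

```text
time_s: 19.38
tool_pos: [0.5801, 0.2207, 0.1035]
tcp_rot: [[-0.826, 0.564, -0.001], [0.564, 0.826, -0.0], [0.001, -0.001, -1.0]]
force: [0.5, -3.1, 0.5]
width: 0.0216
finger_force: 60.0
```

Emit:
servo_tool(deltas=[[1, 0.069, 0.055, -0.01, 0], [1, 0.069, 0.055, -0.01, 0], [1, 0.077, 0.05, -0.005, 0], [1, 0.077, 0.046, 0, 0]])

```text
time_s: 19.72
tool_pos: [0.5831, 0.2227, 0.1033]
tcp_rot: [[-0.826, 0.564, -0.001], [0.564, 0.826, -0.0], [0.0, -0.001, -1.0]]
force: [-0.8, -3.5, 0.9]
width: 0.0219
finger_force: 60.0
```

Emit:
servo_tool(deltas=[[1, 0.081, 0.034, 0, 0], [1, 0.081, 0.034, 0, 0]])

```text
time_s: 19.88
tool_pos: [0.5847, 0.2234, 0.1033]
tcp_rot: [[-0.826, 0.564, -0.001], [0.564, 0.826, -0.0], [0.0, -0.001, -1.0]]
force: [-0.2, -2.9, 1.0]
width: 0.0216
finger_force: 60.0
```

Emit:
servo_tool(deltas=[[1, 0.083, 0.026, 0, 0], [1, 0.083, 0.026, 0, 0]])

```text
time_s: 20.05
tool_pos: [0.5863, 0.224, 0.1033]
tcp_rot: [[-0.826, 0.564, -0.001], [0.564, 0.826, -0.0], [0.001, -0.001, -1.0]]
force: [-1.4, -3.5, 2.2]
width: 0.0215
finger_force: 60.0
```

Emit:
servo_tool(deltas=[[1, 0.085, 0.023, -0.004, 0], [1, 0.085, 0.023, -0.004, 0], [1, 0.086, 0.014, 0, 0], [1, 0.086, 0.011, 0, 0]])

```text
time_s: 20.38
tool_pos: [0.5897, 0.2248, 0.1032]
tcp_rot: [[-0.826, 0.564, -0.001], [0.564, 0.826, 0.0], [0.001, -0.0, -1.0]]
force: [-2.5, -4.3, 1.5]
width: 0.0217
finger_force: 60.0
```

Emit:
servo_tool(deltas=[[1, 0.087, 0.004, 0, 0], [1, 0.087, 0.004, 0, 0]])

```text
time_s: 20.55
tool_pos: [0.5914, 0.2249, 0.1032]
tcp_rot: [[-0.826, 0.564, -0.001], [0.564, 0.826, 0.0], [0.001, -0.0, -1.0]]
force: [-3.2, -3.5, 3.0]
width: 0.0216
finger_force: 60.0
```

Emit:
servo_tool(deltas=[[1, 0.087, -0.004, 0, 0], [1, 0.087, -0.004, 0, 0]])

```text
time_s: 20.72
tool_pos: [0.5932, 0.2249, 0.1032]
tcp_rot: [[-0.826, 0.564, -0.001], [0.564, 0.826, 0.0], [0.001, -0.0, -1.0]]
force: [-2.9, -3.2, 1.4]
width: 0.0215
finger_force: 60.0
```

Emit:
servo_tool(deltas=[[1, 0.086, -0.011, 0, 0], [1, 0.086, -0.011, 0, 0], [1, 0.085, -0.019, 0, 0], [1, 0.085, -0.019, 0, 0]])

```text
time_s: 21.05
tool_pos: [0.5967, 0.2243, 0.1032]
tcp_rot: [[-0.826, 0.564, -0.001], [0.564, 0.826, 0.0], [0.001, -0.0, -1.0]]
force: [-4.4, -2.8, 1.5]
width: 0.0219
finger_force: 60.0
```

Emit:
servo_tool(deltas=[[1, 0.083, -0.026, 0, 0], [1, 0.083, -0.026, 0, 0]])

```text
time_s: 21.22
tool_pos: [0.5984, 0.2238, 0.1032]
tcp_rot: [[-0.826, 0.564, -0.0], [0.564, 0.826, 0.0], [0.001, 0.0, -1.0]]
force: [-2.9, -2.5, 1.1]
width: 0.0217
finger_force: 60.0
```

Emit:
servo_tool(deltas=[[1, 0.081, -0.033, 0, 0], [1, 0.081, -0.033, 0, 0]])

```text
time_s: 21.38
tool_pos: [0.6001, 0.2231, 0.1033]
tcp_rot: [[-0.826, 0.564, -0.0], [0.564, 0.826, 0.0], [0.0, 0.0, -1.0]]
force: [-2.8, -1.7, 2.1]
width: 0.0219
finger_force: 60.0
```

Emit:
servo_tool(deltas=[[1, 0.08, -0.036, -0.003, 0], [1, 0.08, -0.036, -0.003, 0], [1, 0.077, -0.045, 0, 0], [1, 0.075, -0.046, 0, 0]])

```text
time_s: 21.72
tool_pos: [0.6032, 0.2214, 0.1032]
tcp_rot: [[-0.826, 0.564, -0.0], [0.564, 0.826, 0.0], [0.001, 0.0, -1.0]]
force: [-4.2, -1.9, 1.5]
width: 0.0216
finger_force: 60.0
```

Emit:
servo_tool(deltas=[[1, 0.069, -0.053, 0, 0], [1, 0.069, -0.053, 0, 0]])

```text
time_s: 21.88
tool_pos: [0.6046, 0.2204, 0.1032]
tcp_rot: [[-0.826, 0.564, -0.0], [0.564, 0.826, 0.0], [0.001, 0.0, -1.0]]
force: [-3.5, -0.8, 1.5]
width: 0.0218
finger_force: 60.0
```

Emit:
servo_tool(deltas=[[1, 0.064, -0.059, 0, 0], [1, 0.064, -0.059, 0, 0]])

```text
time_s: 22.05
tool_pos: [0.6059, 0.2193, 0.1032]
tcp_rot: [[-0.826, 0.564, -0.0], [0.564, 0.826, 0.0], [0.001, 0.0, -1.0]]
force: [-4.0, -0.9, 1.1]
width: 0.0216
finger_force: 60.0
```

Emit:
servo_tool(deltas=[[1, 0.062, -0.061, -0.006, 0], [1, 0.062, -0.061, -0.006, 0], [1, 0.055, -0.067, -0.002, 0], [1, 0.055, -0.067, 0, 0]])

```text
time_s: 22.38
tool_pos: [0.6081, 0.2167, 0.1031]
tcp_rot: [[-0.826, 0.564, -0.001], [0.564, 0.826, 0.0], [0.001, 0.0, -1.0]]
force: [-4.7, 0.5, 1.8]
width: 0.0214
finger_force: 60.0
```

Emit:
servo_tool(deltas=[[1, 0.047, -0.074, 0, 0], [1, 0.047, -0.074, 0, 0]])

```text
time_s: 22.55
tool_pos: [0.6091, 0.2153, 0.1031]
tcp_rot: [[-0.826, 0.564, -0.001], [0.564, 0.826, 0.001], [0.001, 0.0, -1.0]]
force: [-4.6, 0.5, 3.0]
width: 0.0216
finger_force: 60.0
```

Emit:
servo_tool(deltas=[[1, 0.04, -0.077, 0, 0], [1, 0.04, -0.077, 0, 0]])

```text
time_s: 22.72
tool_pos: [0.6099, 0.2139, 0.1032]
tcp_rot: [[-0.826, 0.564, -0.0], [0.564, 0.826, 0.001], [0.001, 0.001, -1.0]]
force: [-5.6, 0.6, 2.2]
width: 0.0218
finger_force: 60.0
```

Emit:
servo_tool(deltas=[[1, 0.033, -0.081, 0, 0], [1, 0.033, -0.081, 0, 0], [1, 0.026, -0.083, 0, 0], [1, 0.026, -0.083, 0, 0]])

```text
time_s: 23.05
tool_pos: [0.6111, 0.2111, 0.1033]
tcp_rot: [[-0.826, 0.564, -0.0], [0.564, 0.826, 0.002], [0.001, 0.001, -1.0]]
force: [-5.2, 1.5, 2.3]
width: 0.0215
finger_force: 60.0
```

Emit:
servo_tool(deltas=[[1, 0.019, -0.085, 0, 0], [1, 0.019, -0.085, 0, 0]])

```text
time_s: 23.22
tool_pos: [0.6116, 0.2095, 0.1033]
tcp_rot: [[-0.826, 0.564, 0.0], [0.564, 0.826, 0.002], [0.001, 0.002, -1.0]]
force: [-4.8, 2.0, 2.1]
width: 0.0216
finger_force: 60.0
```

Emit:
servo_tool(deltas=[[1, 0.011, -0.086, 0, 0], [1, 0.011, -0.086, 0, 0]])

```text
time_s: 23.38
tool_pos: [0.6119, 0.208, 0.1034]
tcp_rot: [[-0.826, 0.564, 0.0], [0.564, 0.826, 0.002], [0.001, 0.002, -1.0]]
force: [-4.7, 2.0, 2.2]
width: 0.0215
finger_force: 60.0
```

Emit:
servo_tool(deltas=[[1, 0.004, -0.087, 0, 0], [1, 0.004, -0.087, 0, 0], [1, -0.004, -0.087, 0, 0], [1, -0.004, -0.087, 0, 0]])

```text
time_s: 23.72
tool_pos: [0.6122, 0.2049, 0.1036]
tcp_rot: [[-0.826, 0.564, 0.001], [0.564, 0.826, 0.003], [0.001, 0.003, -1.0]]
force: [-4.4, 3.4, 1.6]
width: 0.0217
finger_force: 60.0
```

Emit:
servo_tool(deltas=[[1, -0.011, -0.086, 0, 0], [1, -0.011, -0.086, 0, 0]])

```text
time_s: 23.88
tool_pos: [0.6122, 0.2033, 0.1036]
tcp_rot: [[-0.826, 0.564, 0.002], [0.564, 0.826, 0.003], [0.0, 0.004, -1.0]]
force: [-4.6, 3.8, 2.1]
width: 0.0221
finger_force: 60.0
```

Emit:
servo_tool(deltas=[[1, -0.019, -0.085, 0, 0], [1, -0.019, -0.085, 0, 0]])

```text
time_s: 24.05
tool_pos: [0.612, 0.2017, 0.1037]
tcp_rot: [[-0.826, 0.564, 0.002], [0.564, 0.826, 0.004], [0.0, 0.004, -1.0]]
force: [-3.9, 4.0, 2.9]
width: 0.0218
finger_force: 60.0
```

Emit:
servo_tool(deltas=[[1, -0.026, -0.083, 0, 0], [1, -0.026, -0.083, 0, 0], [1, -0.03, -0.082, 0, 0], [1, -0.03, -0.082, 0, 0]])

```text
time_s: 24.38
tool_pos: [0.611, 0.1978, 0.1038]
tcp_rot: [[-0.826, 0.563, 0.002], [0.564, 0.826, 0.002], [-0.001, 0.003, -1.0]]
force: [-1.7, 3.7, 1.8]
width: 0.0216
finger_force: 60.0
```

Emit:
servo_tool(deltas=[[1, -0.036, -0.079, 0, 0], [1, -0.036, -0.079, 0, 0]])

```text
time_s: 24.55
tool_pos: [0.6101, 0.1956, 0.1036]
tcp_rot: [[-0.826, 0.564, 0.002], [0.564, 0.826, 0.001], [-0.001, 0.002, -1.0]]
force: [-2.4, 5.6, 3.0]
width: 0.0218
finger_force: 60.0
```

Emit:
servo_tool(deltas=[[1, -0.04, -0.077, 0, 0], [1, -0.04, -0.077, 0, 0]])

```text
time_s: 24.72
tool_pos: [0.6094, 0.1942, 0.1037]
tcp_rot: [[-0.826, 0.564, 0.002], [0.564, 0.826, 0.002], [-0.001, 0.003, -1.0]]
force: [-1.9, 5.6, 2.1]
width: 0.0218
finger_force: 60.0
```

Emit:
servo_tool(deltas=[[1, 0, 0, 0.2, 0], [1, 0, 0, 0.8, 0], [1, 0, 0, 2, 0], [1, 0, 0, 2.5, 0], [1, 0, 0, 2, 0], [1, -0.1, -1, 1, 0], [1, -0.3, -2.5, 0, 0], [1, -0.3, -3.5, 0, 0], [1, -0.3, -3.5, 0, 0], [1, -0.3, -3.5, 0, 0], [1, -0.3, -3.5, 0, 0], [1, -0.3, -3.5, 0, 0], [1, -0.3, -3.5, 0, 0], [1, -0.3, -3.5, 0, 0], [1, -0.2, -2.5, 0, 0], [1, -0.1, -2, 0, 0], [1, 0, -1, 0, 0], [1, 0, 0, 0, 0], [1, 0, 0, 0, 0], [1, 0, 0, 0, 0]])

```text
time_s: 26.38
tool_pos: [0.5804, -0.1407, 0.1878]
tcp_rot: [[-0.826, 0.563, -0.001], [0.563, 0.826, 0.0], [0.001, 0.0, -1.0]]
force: [-0.6, 0.5, -1.5]
width: 0.0216
finger_force: 60.0
```

Run:
```python
from h import *
s=sensors.read_state();print(s['time_s'],s['tool_pos'],s['force'],s['width'])
p=optics.camera_params('side');im=optics.snapshot('side')[:,:,::-1];u,v=proj(p,s['tool_pos']).astype(int);print(u,v,proj(p,s['tool_pos']-[0,0,.0423]))
o=cv2.resize(im[v-60:v+80,u-60:u+70],None,fx=4,fy=4,interpolation=cv2.INTER_CUBIC);cv2.imwrite('pics/hang.png',o)
```

```text
26.3833 [ 0.58040773 -0.14068575  0.18781731] [-0.6408763   0.48377384 -1.49034908] 0.021639666006708122
372 237 [371.5797747  253.09197981]
```

View pics/hang.png

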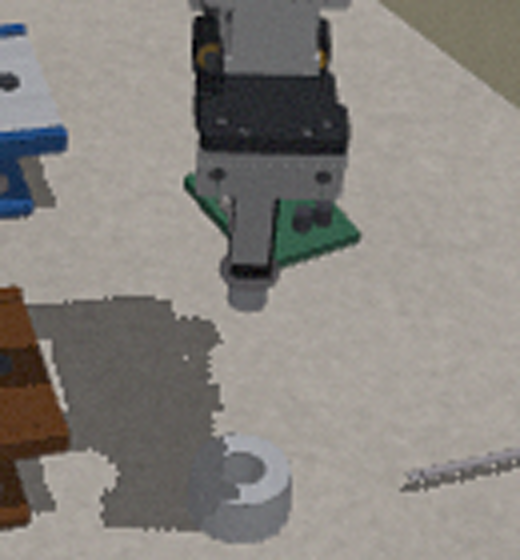

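The tool hangs upright with its tip at px (374,254), where I predicted it. The holder is empty below, mouth at about (372,294). I go down to just above the bore.

Emit:
servo_tool(deltas=[[1, 0.08, -0.4, 0, 0], [1, 0, -0.43, -1, 0], [1, 0, 0, -2.5, 0], [1, 0, 0, -3, 0], [1, 0, 0, -2.5, 0], [1, 0, 0, -1.2, 0], [1, 0, 0, -0.5, 0], [1, 0, 0, 0, 0], [1, 0, 0, 0, 0], [1, 0, 0, 0, 0]])

```text
time_s: 27.27
tool_pos: [0.583, -0.1504, 0.0831]
tcp_rot: [[-0.826, 0.563, 0.004], [0.563, 0.826, -0.002], [-0.004, 0.001, -1.0]]
force: [0.7, 0.1, -1.2]
width: 0.0217
finger_force: 60.0
```

Emit:
servo_tool(deltas=[[1, 0, 0, -0.3, 0], [1, 0, 0, -0.3, 0], [1, 0, 0, -0.3, 0], [1, 0, 0, -0.3, 0], [1, 0, 0, 0, 0], [1, 0, 0, 0, 0]])

```text
time_s: 27.77
tool_pos: [0.581, -0.1497, 0.0687]
tcp_rot: [[-0.826, 0.564, -0.001], [0.564, 0.826, 0.0], [0.001, -0.0, -1.0]]
force: [-0.3, 0.0, -2.7]
width: 0.0217
finger_force: 60.0
```

Emit:
servo_tool(deltas=[[1, 0, 0.05, 0, 0], [1, 0, 0, -0.3, 0], [1, 0, 0, -0.3, 0], [1, 0, 0, -0.3, 0], [1, 0, 0, -0.2, 0], [1, 0, 0, -0.2, 0], [1, 0, 0, -0.2, 0], [1, 0, 0, 0, 0], [1, 0, 0, 0, 0], [1, 0, 0, 0, 0]])

```text
time_s: 28.6
tool_pos: [0.5815, -0.1494, 0.0542]
tcp_rot: [[-0.826, 0.564, 0.0], [0.564, 0.826, -0.0], [-0.0, 0.0, -1.0]]
force: [1.2, 0.0, -2.3]
width: 0.0217
finger_force: 60.0
```

Emit:
servo_tool(deltas=[[1, 0, 0, -0.1, 0], [1, 0, 0, -0.1, 0], [1, 0, 0, -0.1, 0], [1, 0, 0, 0, 0], [1, 0, 0, 0, 0], [1, 0, 0, 0, 0]])

```text
time_s: 29.1
tool_pos: [0.5814, -0.1493, 0.0511]
tcp_rot: [[-0.826, 0.564, 0.0], [0.564, 0.826, 0.0], [-0.0, 0.0, -1.0]]
force: [-0.4, -0.3, -1.2]
width: 0.0214
finger_force: 60.0
```

Emit:
servo_tool(deltas=[[1, 0, 0, -0.1, 0], [1, 0, 0, -0.1, 0], [1, 0, 0, 0, 0], [1, 0, 0, 0, 0], [1, 0, 0, 0, 0]])

```text
time_s: 29.52
tool_pos: [0.5814, -0.1493, 0.0491]
tcp_rot: [[-0.826, 0.564, -0.0], [0.564, 0.826, 0.0], [0.0, 0.0, -1.0]]
force: [0.5, 0.0, -1.6]
width: 0.0215
finger_force: 60.0
```

Emit:
servo_tool(deltas=[[1, 0, 0, -0.04, 0], [1, 0, 0, 0, 0], [1, 0, 0, 0, 0]])

```text
time_s: 29.77
tool_pos: [0.5814, -0.1494, 0.0487]
tcp_rot: [[-0.826, 0.564, -0.0], [0.564, 0.826, 0.0], [0.0, -0.0, -1.0]]
force: [-1.6, 0.5, -1.2]
width: 0.0221
finger_force: 60.0
```

Emit:
servo_tool(deltas=[[1, 0, 0, -0.04, 0], [1, 0, 0, 0, 0], [1, 0, 0, 0, 0]])

```text
time_s: 30.02
tool_pos: [0.5815, -0.1494, 0.0484]
tcp_rot: [[-0.826, 0.564, 0.0], [0.564, 0.826, -0.0], [-0.0, 0.0, -1.0]]
force: [-0.0, -0.2, -0.6]
width: 0.0216
finger_force: 60.0
```

Emit:
servo_tool(deltas=[[1, 0, 0, -0.03, 0], [1, 0, 0, 0, 0], [1, 0, 0, 0, 0]])

```text
time_s: 30.27
tool_pos: [0.5815, -0.1494, 0.0484]
tcp_rot: [[-0.826, 0.564, 0.0], [0.564, 0.826, -0.0], [-0.0, -0.0, -1.0]]
force: [-1.2, 0.0, 0.2]
width: 0.0218
finger_force: 60.0
```

Emit:
servo_tool(deltas=[[0.3, 0, 0, 0, 0], [0.1, 0, 0, 0, 0], [-0.1, 0, 0, 0, 0], [-0.5, 0, 0, 0, 0], [-1, 0, 0, 0, 0], [-1, 0, 0, 0, 0], [-1, 0, 0, 0, 0], [-1, 0, 0, 0, 0], [-1, 0, 0, 0, 0], [-1, 0, 0, 0, 0], [-1, 0, 0, 0, 0], [-1, 0, 0, 0, 0]])

```text
time_s: 31.27
tool_pos: [0.5814, -0.1493, 0.048]
tcp_rot: [[-0.826, 0.564, 0.0], [0.564, 0.826, -0.0], [-0.0, 0.0, -1.0]]
force: [0.7, 0.5, -0.1]
width: 0.0935
finger_force: 0.0
```

Emit:
servo_tool(deltas=[[-1, 0, 0, 1, 0], [-1, 0, 0, 2, 0], [-1, 0, 0, 3, 0], [-1, 0, 0, 3, 0], [-1, 0, 0, 3, 0], [-1, 0, 0, 2, 0], [-1, 0, 0, 1, 0], [-1, 0, 0, 0, 0], [-1, 0, 0, 0, 0]])

```text
time_s: 32.02
tool_pos: [0.5813, -0.1493, 0.1981]
tcp_rot: [[-0.826, 0.564, 0.0], [0.564, 0.826, -0.0], [-0.0, 0.0, -1.0]]
force: [-0.0, -0.1, -0.8]
width: 0.0942
finger_force: 0.0
```

Run:
```python
from h import *
s=sensors.read_state();print(s['time_s'],s['tool_pos'],s['width'],s['force'])
o=np.zeros((480,800,3),np.uint8)
a=optics.snapshot('side')[:,:,::-1];w=optics.snapshot('wrist')[:,:,::-1]
o[:,:400]=cv2.resize(a[250:330,335:402],(400,480),interpolation=cv2.INTER_CUBIC)
o[:,400:]=cv2.resize(w[160:280,270:370],(400,480),interpolation=cv2.INTER_CUBIC);cv2.imwrite('pics/end.png',o)
```

```text
32.0167 [ 0.58127008 -0.14928879  0.19806064] 0.09420600146800548 [-0.01454661 -0.10915421 -0.79702267]
```

View pics/end.png

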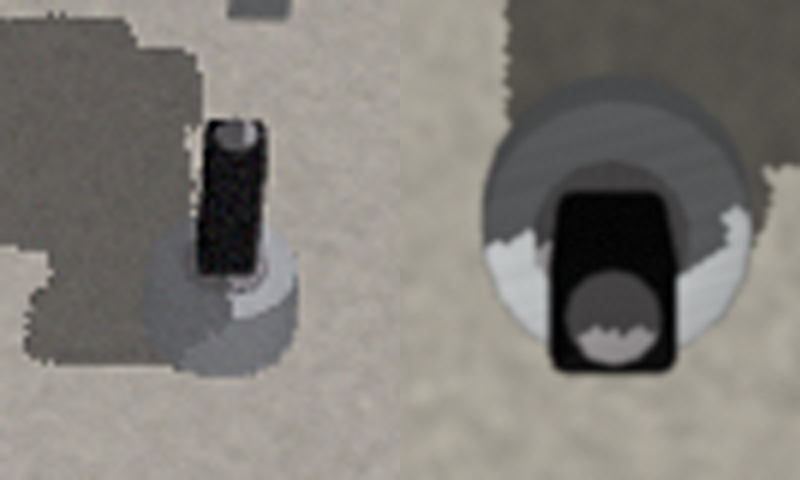

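The picture shows the tool upright and centred in the holder, with the collar flat on the rim and the gripper clear.

```bash
python3 -c "
from workcell import job;print(job.job_done())"
```

```text
the job is handed in; nothing more can be done
None
```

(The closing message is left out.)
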